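# Set the reorder flags on the workshop's stock bins

### The arm

A 7-joint arm with a two-finger parallel gripper is mounted at the origin on the work surface. World frame = base frame: x ahead of the robot, y to its left, z up, the work surface at z = 0. Lengths are in m, angles in rad, forces in N, time in s.
With the tool pointing down it reaches from about 0.4 to 0.875 m from the base axis. Payload 6.5 kg.
Tool frame: the origin (TCP) lies where the fingers leave the gripper's body, on its centre line; the fingertips stand 64 mm ahead of it and the grasp point (between the pads) lies 45 mm ahead of it (env.tcp_to_grasp is the distance from the TCP to the grasp point, in m); z points along the fingers, y is the line along which they close (so a half turn about z gives the same grasp; the last joint's range is limited). The gripper opens to 88 mm and grips with 3 to 60 N. Pads are 18 mm wide; open, the fingers measure 123 mm over their backs; the gripper's body (75 mm by 187 mm) begins 45 mm behind the grasp point.
Start: joints at [1.119, 0.536, -0.004, 1.538, 0.003, 1.067, -0.071], TCP at [0.245, -0.602, 0.303] pointing down, gripper open.
Joint ranges: [-2.7, 2.7], [-0.37, 2.16], [-1.27, 1.26], [0.24, 2.4], [-1.31, 4.45], [0.19, 1.91], [-2.76, 2.76]. Speed limits (rad/s): [2.39, 2.39, 3.14, 3.14, 3.14, 3.14, 3.14].

### API

Orientations are given as [roll, pitch, yaw] about the fixed x, y, z axes, in that order (R = Rz(yaw) Ry(pitch) Rx(roll)).
In Python, from workcell import env gives the robot as it stands. The module is installed in compiled form; this text tells all that it offers.
- The arm moves only by the tool drive_tool, never from a script. Its argument "commands" is text: rows parted by semicolons, each of 6 numbers parted by spaces: the shift along the tool's x, y, z each as a share of 0.04 m, from -1 to 1, then the turn, a rotation vector about the tool's x, y, z each as a share of 10 degrees, from -1 to 1. A call has 1 to 20 rows; each row shifts and turns the commanded pose from where the row before left it, along the tool's axes as they then stand; what a row does not reach is not made up. A row lasts 1/8 s, in which the tool goes at most 62.5 mm and 10.7 degrees, less where a joint would pass 70% of its speed; a pose out of reach is approached as far as the arm can. A call with a number of a shift or a turn outside -1 to 1 is refused whole. A call with a gripper value outside its range is refused whole. "jaw" is the gripper command: -1 is fully open, 1 is shut, values between are in proportion, set as the call begins (left out, the last holds). The fingers move at their own pace and stop on an object; "squeeze" is the grip in N (left out, the last holds). Time passes only in rows, so rows that do not move let the fingers close. It gives the time, the measured TCP pose, the force, the opening and the grip force at its end, in the units of the state.
- env.read_state(): the state, without advancing time (a new reading comes with each control period).
- env.capture(name): name is "scene" or "top"; returns a dict with "image" (420x560x3 uint8, red, green, blue), "z_map" (420x560 float32, m along the optical axis (not along the pixel's ray), 0 where there is no reading), "vfov" (degrees; the focal length in pixels is half the picture's height over the tangent of half this angle, whatever the lens; pixels are square), "cx", "cy" (the principal point, pixels), "position" and "attitude" of the camera in the world. Camera axes: x right, y up, looking along -z (the intrinsics and any distortion apply to the point x, -y, -z); pixel columns grow to the right and rows downward; lengths in m; the calibration is good to about 2 mm. A picture is of the moment at which its call begins.
- env.finish_job(): hands the job in; it is judged then, once.
Trained networks look in a picture, given as the dict that the camera call returned (one of the last four; its "shot" number tells which), for a name from the list of things; names that differ only in an ending like _2 or _b are one class to them, and where a whole thing is asked for, a point or a joint stands for the part that bears it (a point fixed in the world has none). Each returns a list of dicts, best first, with "score" (0 to 1); they miss things now and then, are a little off and sometimes report something else, mostly with a low value. They report only what shows in the picture. A call takes as long as a camera call.
- env.cut_out(label, picture): "pixels" (420x560 bool, what is visible of it) and "bbox" ([left, top, right, bottom] in pixels, round what is visible of it).
- env.spot_point(label, picture): "centre" ([column, row] in pixels: a listed point, or the origin of a listed thing).
The state is a dict: "clock": time; "joint_positions": joint angles; "qd": joint speeds; "effort": joint torques, N m; "ee_pos": TCP position; "eef_rot": TCP orientation; "force": force on the tool from outside, world axes, zero at the start; "moment": the same for the moment, N m; "opening": finger opening in m; "grip_force": force on a finger pad.
Only numpy, scipy, OpenCV 4.12 (cv2) and the standard library are available. Lean on these libraries where they do the work, as an engineer would, in place of code of your own. Each camera call takes 0.05 s, during which the arm holds its last target. There are 200 camera calls.

### The job

Set the reorder flags on the stock bins right: the yellow bin has run empty, so flip its flag right over its pivot until it lies down flat with the red face up; the blue bin has been refilled, so flip its flag back over until it lies down flat with the green face up. Push the flags over with the fingertips or the outside of the fingers, in whichever order you like, without pinching them. Leave the grey bin's flag and the things standing about on the bench as they are.

Things in the scene. Friction and masses are not known exactly. Their poses are not given: they have to be found in the camera images.
- yellow_bin: yellow stacking bin, empty; its flag is to be turned to red. Screwed down; 110 mm wide (y), 160 deep, side walls 78 high, front lip 45 high. Origin on the bench below the flag's axle, at the middle of the lip; +x runs back into the bin, away from the robot (yaw within 0.3 rad), +y to the left seen from the robot, z up. The three bins swap places.
- yellow_pivot (a point): middle of the flag's axle, 125 mm above the bench; axes as the bin's, axle along x. Flag: plate 6 mm thick, 56 mm along x (-28 to +28), from 18 mm to 72 mm (free edge) off the axle; a 26 mm neck joins it. Under it is open room down to the bin, and nothing stands before it. Its bracket reaches 16 mm either side in y, 20 mm in x and 12 mm above the axle.
- yellow_flag (a joint): angle of the yellow bin's flag about its axle, rad: 0 lies level to the left (+y of the pivot), green face up; 1.57 stands upright; 3.14 lies level to the right (-y), red face up. Hard stops at 0 and 3.14. Stiff hinge: the flag stays at any angle where it is left, and turns under 0.5 to 1 N at its free edge. Starts at 0 to 0.2 (green up).
- yellow_green: green face plate of the yellow bin's flag, 50 x 48 x 2 mm, inset in the flag and turning with it; origin at its centre, 45 mm from the axle; it is up at joint 0 and down at joint 3.14.
- yellow_red: red face plate of the yellow bin's flag, 50 x 48 x 2 mm, inset in the flag and turning with it; origin at its centre, 45 mm from the axle; it is down at joint 0 and up at joint 3.14.
- blue_bin: blue stacking bin, full of small wooden blanks; its flag is to be turned to green. Screwed down; 110 mm wide (y), 160 deep, side walls 78 high, front lip 45 high. Origin on the bench below the flag's axle, at the middle of the lip; +x runs back into the bin, away from the robot (yaw within 0.3 rad), +y to the left seen from the robot, z up. The three bins swap places.
- blue_pivot (a point): middle of the flag's axle, 125 mm above the bench; axes as the bin's, axle along x. Flag: plate 6 mm thick, 56 mm along x (-28 to +28), from 18 mm to 72 mm (free edge) off the axle; a 26 mm neck joins it. Under it is open room down to the bin, and nothing stands before it. Its bracket reaches 16 mm either side in y, 20 mm in x and 12 mm above the axle.
- blue_flag (a joint): angle of the blue bin's flag about its axle, rad: 0 lies level to the left (+y of the pivot), green face up; 1.57 stands upright; 3.14 lies level to the right (-y), red face up. Hard stops at 0 and 3.14. Stiff hinge: the flag stays at any angle where it is left, and turns under 0.5 to 1 N at its free edge. Starts at 2.94 to 3.14 (red up).
- blue_green: green face plate of the blue bin's flag, 50 x 48 x 2 mm, inset in the flag and turning with it; origin at its centre, 45 mm from the axle; it is up at joint 0 and down at joint 3.14.
- blue_red: red face plate of the blue bin's flag, 50 x 48 x 2 mm, inset in the flag and turning with it; origin at its centre, 45 mm from the axle; it is down at joint 0 and up at joint 3.14.
- grey_bin: grey stacking bin, full of orange wax sticks; its flag is already right. Screwed down; 110 mm wide (y), 160 deep, side walls 78 high, front lip 45 high. Origin on the bench below the flag's axle, at the middle of the lip; +x runs back into the bin, away from the robot (yaw within 0.3 rad), +y to the left seen from the robot, z up. The three bins swap places.
- grey_pivot (a point): middle of the flag's axle, 125 mm above the bench; axes as the bin's, axle along x. Flag: plate 6 mm thick, 56 mm along x (-28 to +28), from 18 mm to 72 mm (free edge) off the axle; a 26 mm neck joins it. Under it is open room down to the bin, and nothing stands before it. Its bracket reaches 16 mm either side in y, 20 mm in x and 12 mm above the axle.
- grey_flag (a joint): angle of the grey bin's flag about its axle, rad: 0 lies level to the left (+y of the pivot), green face up; 1.57 stands upright; 3.14 lies level to the right (-y), red face up. Hard stops at 0 and 3.14. Stiff hinge: the flag stays at any angle where it is left, and turns under 0.5 to 1 N at its free edge. Starts at 0 to 0.04 (green up).
- glue_jar: loose green glass jar, white cap, 72 mm across, 95 mm high, beside the bins; a bystander. Origin at its underside's centre, z up.
- walnut_tub: loose white and blue tub of walnuts, 94 mm across, 105 mm high, beside the bins; a bystander. Origin at its underside's centre, z up.
- stamp_a: loose turned wooden stamp handle, 26 mm across, 54 mm high, standing close by the left side of the grey bin; a bystander. Origin at its underside's centre, z up.
- stamp_b: loose turned wooden stamp handle, 26 mm across, 54 mm high, standing close by the right side of the blue bin; a bystander. Origin at its underside's centre, z up.
- spatula: loose spatula lying flat in front of the bins, 170 mm long; a bystander. Origin under its middle, x along it towards the blade.
- wood_tile: loose wooden tile, 60 x 45 x 16 mm, lying flat in front of the bins; a bystander. Origin at its underside's centre, z up.

How it is judged:
By the outcome, as a careful person would: the job done as asked, in the order asked, and still so for the second after the job is handed in, with the robot touching nothing.
It also fails if it takes over 59 s, if anything falls off the work surface, if the arm or the gripper's body presses on something with over 40 N, if the wrist force passes 120 N, or if a joint passes its speed limit or range.

## Working session

There is one attempt and no reset: what is moved stays moved. The work goes in short steps, Python scripts to look and compute and a tool call to move; the robot and the scene stay as the last step left them, time stands still between calls to the robot, and variables do not carry over. Pictures are saved under pics/ and viewed, at most 10 in all, crops included, and the job is handed in when it is done.

Besides the shell and the picture viewer there is one more tool, called after "Emit:" as a command line: name --argument value ..., lists and objects as JSON in quotes. drive_tool: Moves the arm, as the interface text tells. Shift numbers are shares of 0.04 m and turn numbers shares of 10 degrees, none past 1 either way. Its arguments: {"type":"object","properties":{"commands":{"type":"string"},"jaw":{"type":"number"},"squeeze":{"type":"number"}},"required":["commands"]}

```bash
mkdir -p pics
cat > h.py <<'E'
from workcell import env
import numpy as np, cv2
from scipy.spatial.transform import Rotation as R
def cam(n):
    return env.capture(n)
def toworld(c,u,v,z):
    f=210/np.tan(np.radians(c["vfov"])/2)
    p=np.stack([(u-c["cx"])/f*z,-(v-c["cy"])/f*z,-z],-1)
    a=np.array(c["attitude"])
    M=R.from_euler('xyz',a).as_matrix() if a.size==3 else a if a.shape==(3,3) else R.from_quat(a).as_matrix()
    return p@M.T+np.array(c["position"])
def save(c,n): cv2.imwrite("pics/"+n,c["image"][:,:,::-1])
E
python3 - <<'E'
from h import *
print({k:v for k,v in env.read_state().items()})
for n in("scene","top"):
    c=cam(n); save(c,n+"1.png"); print({k:c[k] for k in c if k not in("image","z_map")})
    for l in ["yellow_pivot","blue_pivot","grey_pivot","yellow_bin","blue_bin","grey_bin","glue_jar","walnut_tub","stamp_a"]:
        for d in env.spot_point(l,c)[:2]:
            u,v=d["centre"]; z=c["z_map"][int(v),int(u)]
            print(n,l,round(d["score"],2),np.round(d["centre"]),toworld(c,u,v,z).round(3))
    for l in ["yellow_green","yellow_red","blue_green","blue_red","grey_green"]:
        for d in env.cut_out(l,c)[:1]:
            v,u=np.nonzero(d["pixels"]); z=c["z_map"][v,u]; k=z>0
            P=toworld(c,u[k],v[k],z[k]); print(n,l,round(d["score"],2),d["bbox"],np.median(P,0).round(3),k.sum(), np.percentile(P,5,0).round(3),np.percentile(P,95,0).round(3))
E
```

```text
{'clock': 0.0, 'joint_positions': array([ 1.11879445,  0.53716737, -0.00443578,  1.53887138,  0.00261269,
        1.06732586, -0.07117541]), 'qd': array([ 0.00018643, -0.00171218, -0.00039693, -0.0005585 , -0.00012655,
        0.00229117,  0.00068924]), 'effort': array([-2.78569660e-04, -5.70980251e+01,  9.90914069e-01, -2.51602364e+01,
       -5.61666861e-02,  1.80185091e-02,  8.91782042e-05]), 'ee_pos': array([ 0.24438918, -0.60175111,  0.30183893]), 'eef_rot': array([-3.13983209e+00,  1.42018974e-04,  3.85902220e-01]), 'force': array([0.36201287, 0.36818113, 0.30979241]), 'moment': array([ 0.05613635, -0.00921836, -0.00685224]), 'grip_force': 0.0, 'opening': 0.08814832869282227}
{'vfov': 46.84585589369287, 'cx': 281.8994655783571, 'cy': 207.45743041409852, 'position': array([ 1.59953957, -0.06159928,  0.97936575]), 'attitude': array([ 0.86047448, -0.01659688,  1.52819753]), 'shot': 1}
scene yellow_pivot 0.57 [383. 202.] [0.597 0.273 0.13 ]
scene yellow_pivot 0.53 [292. 207.] [0.609 0.022 0.128]
scene blue_pivot 0.57 [294. 203.] [0.591 0.028 0.125]
scene grey_pivot 0.82 [174. 206.]
[... 281 characters left out ...]
46   0.047]
scene walnut_tub 0.63 [442. 239.] [0.638 0.448 0.023]
scene stamp_a 0.65 [294. 236.] [0.645 0.028 0.051]
scene stamp_a 0.49 [271. 247.] [ 0.643 -0.036  0.009]
scene yellow_green 0.66 [199.9, 226.8, 212.2, 243.6] [ 0.609 -0.216  0.027] 112 [ 0.6   -0.224  0.   ] [ 0.615 -0.208  0.051]
scene blue_red 0.49 [269.7, 194.9, 287.3, 212.3] [ 0.593 -0.018  0.125] 257 [ 0.566 -0.04   0.122] [0.617 0.006 0.129]Traceback (most recent call last):
  File "<stdin>", line 10, in <module>
ValueError: it knows: blue_bin, blue_flag, blue_green, blue_pivot, blue_red, glue_jar, grey_bin, grey_flag, grey_pivot, spatula, stamp, walnut_tub, wood_tile, yellow_bin, yellow_flag, yellow_green, yellow_pivot,
```

Run:
```python
from h import *
for n in("top",):
    c=cam(n); save(c,n+"1.png"); print({k:c[k] for k in c if k not in("image","z_map")})
    for l in ["yellow_pivot","blue_pivot","grey_pivot","yellow_bin","blue_bin","grey_bin","glue_jar","walnut_tub","stamp_a"]:
        for d in env.spot_point(l,c)[:2]:
            u,v=d["centre"]; z=c["z_map"][int(v),int(u)]
            print(n,l,round(d["score"],2),np.round(d["centre"]),toworld(c,u,v,z).round(3))
    for l in ["yellow_flag","blue_flag","grey_flag","yellow_green","blue_red","yellow_bin","blue_bin","grey_bin"]:
        for d in env.cut_out(l,c)[:1]:
            v,u=np.nonzero(d["pixels"]); z=c["z_map"][v,u]; k=z>0
            P=toworld(c,u[k],v[k],z[k]); 
            r=cv2.minAreaRect(P[:,:2].astype(np.float32)*1000); 
            print(n,l,round(d["score"],2),d["bbox"],np.median(P,0).round(3),k.sum(), np.percentile(P,5,0).round(3),np.percentile(P,95,0).round(3),"rect",np.round(r[0]),np.round(r[1]),round(r[2],1))
```

```text
{'vfov': 55.570444759616684, 'cx': 286.5485477007978, 'cy': 204.5328894401871, 'position': array([0.34220439, 0.00147081, 1.26903811]), 'attitude': array([ 0.17451402, -0.01037955, -1.5837745 ]), 'shot': 2}
top yellow_pivot 0.84 [190. 185.] [0.604 0.269 0.126]
top blue_pivot 0.66 [269. 188.] [0.596 0.038 0.111]
top grey_pivot 0.73 [385. 192.] [ 0.579 -0.304  0.125]
top grey_pivot 0.2 [426. 186.] [ 0.607 -0.445  0.073]
top yellow_bin 0.85 [197. 197.] [0.591 0.273 0.007]
top blue_bin 0.71 [271. 198.] [0.58  0.035 0.034]
top blue_bin 0.23 [174. 187.] [0.598 0.312 0.138]
top glue_jar 0.97 [425. 187.] [ 0.605 -0.441  0.07 ]
top walnut_tub 0.62 [133. 194.] [0.586 0.442 0.102]
top stamp_a 0.4 [299. 185.] [ 0.619 -0.053  0.051]
top yellow_flag 0.92 [164.6, 182.1, 189.2, 198.1] [0.594 0.313 0.135] 442 [0.568 0.274 0.128] [0.618 0.342 0.14 ] rect [599. 322.] [98. 76.] 52.9
top blue_flag 0.65 [271.8, 179.6, 295.9, 199.7] [ 0.589 -0.009  0.129] 410 [ 0.565 -0.038  0.125] [0.614 0.028 0.132] rect [591.  -4.] [77. 57.] 86.0
top grey_flag 0.72 [356.9, 182.7, 384.1, 205.8] [ 0.577 -0.256  0.129] 401 [ 0.551 -0.293  0.125] [ 0.599 -0.228  0.133] rect [ 578. -263.] [55. 78.] 14.1
top yellow_green 0.6 [165.6, 181.3, 181.9, 197.2] [0.594 0.318 0.136] 284 [0.571 0.297 0.131] [0.616 0.339 0.141] rect [594. 318.] [51. 48.] 6.2
top blue_red 0.53 [276.6, 183.5, 300.3, 195.6] [ 0.587 -0.015  0.129] 264 [ 0.566 -0.035  0.126] [0.611 0.006 0.132] rect [589. -15.] [47. 49.] 88.6
top blue_bin 0.64 [248.1, 141.1, 295.7, 198.4] [0.666 0.029 0.06 ] 2264 [ 0.575 -0.026  0.03 ] [0.746 0.086 0.13 ] rect [670.  30.] [225. 130.] 4.1
top grey_bin 0.92 [344.7, 140.3, 395.2, 205.5] [ 0.665 -0.272  0.054] 2460 [ 0.566 -0.337  0.008] [ 0.744 -0.215  0.131] rect [ 668. -286.] [219. 165.] 14.0
```

View pics/scene1.png

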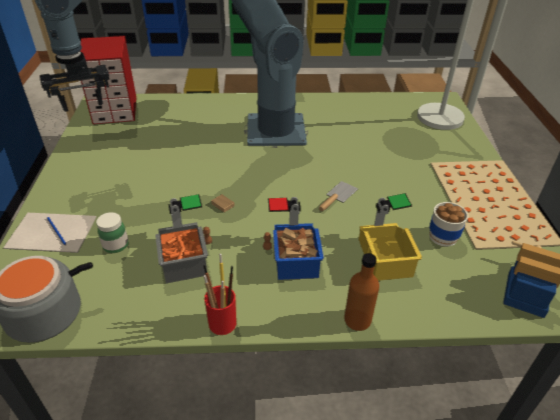

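View pics/top1.png

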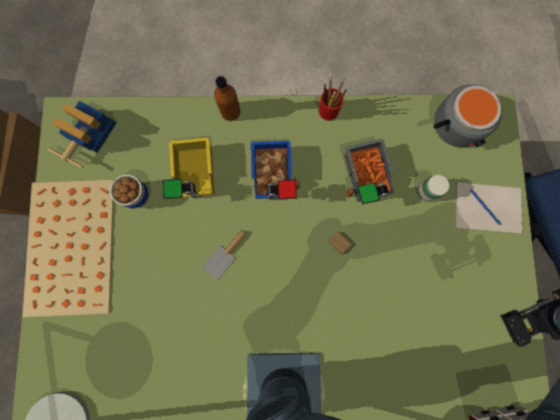

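The scene view shows the grey, blue and yellow bins from left to right, with flags at about (190,202), (278,204) and (399,201). The top view shows yellow's flag green-up at (173,188), blue's red-up at (287,189) and grey's green-up at (369,193). I estimate the pivots at about (0.600, 0.272) for yellow and (0.593, 0.030) for blue.

Plan: shut the fingers and tilt the tool about 50° forward. Reach under each flag from the front, then sweep it over.

```bash
cat > plan.py <<'E'
from h import *
TILT=50
def tool(tilt,yaw=0):  # tool z forward/down
    return R.from_euler('z',yaw)*R.from_euler('x',np.pi)*R.from_euler('y',np.radians(tilt))
# check sign: tool z must point +x when tilted
def rows(wps,step=.03,ang=8,start=None):
    """wps: list of (tcp pos, R). prints calls"""
    s=env.read_state(); p=np.array(s["ee_pos"]); r=R.from_euler('xyz',s["eef_rot"])
    if start is not None: p,r=start
    out=[]
    for q,t in wps:
        q=np.array(q); n=max(1,int(np.ceil(max(np.linalg.norm(q-p)/step,np.degrees((r.inv()*t).magnitude())/ang-1e-6))))
        for i in range(n):
            k=n-i
            d=np.round(r.inv().apply((q-p)/k)/.04,2); w=np.round((r.inv()*t).as_rotvec(degrees=True)/k/10,2)
            p=p+r.apply(d*.04); r=r*R.from_rotvec(w*10,degrees=True)
            out.append(" ".join("%g"%v for v in (*(d+0.),*(w+0.))))
    for i in range(0,len(out),20): print("CALL","; ".join(out[i:i+20]))
    return p,r
def tip(x,y,z,tilt=TILT):
    r=tool(tilt); return np.array([x,y,z])-r.apply([0,0,.064]),r
E
python3 - <<'E'
from plan import *
print(tool(50).apply([0,0,1]))
E
sed -i "s/from_euler('y',np.radians(tilt))/from_euler('y',np.radians(tilt))/" plan.py
python3 - <<'E'
from plan import *
rows([((.45,-.025,.30),tool(0))],step=.032)
print(tip(.59,-.025,.075)[0])
E
```

```text
[ 7.66044443e-01 -7.87187789e-17 -6.42787610e-01]
CALL 0.51 -0.57 0 0 0 0.11; 0.5 -0.58 0 0 0 0.11; 0.49 -0.59 0 0 0 0.11; 0.48 -0.6 0 0 0 0.11; 0.46 -0.61 0 0 0 0.11; 0.45 -0.62 0 0 0 0.11; 0.44 -0.63 0 0 0 0.11; 0.43 -0.63 0.01 0 0 0.11; 0.42 -0.64 0 0 0 0.11; 0.4 -0.65 0.01 0 0 0.11; 0.39 -0.66 0 0 0 0.11; 0.38 -0.67 0.01 0 0 0.11; 0.36 -0.67 0 0 0 0.11; 0.35 -0.68 0.01 0 0 0.11; 0.34 -0.69 0 0 0 0.11; 0.33 -0.69 0.01 0 0 0.11; 0.31 -0.7 0 0 0 0.11; 0.3 -0.71 0.01 0 0 0.11; 0.28 -0.71 0 0 0 0.12; 0.27 -0.72 0.01 0 0 0.11
[ 0.54097316 -0.025       0.11613841]
```

Emit:
drive_tool --commands "0.5 -0.57 0 0 0 0.11; 0.5 -0.58 0 0 0 0.11; 0.49 -0.59 0 0 0 0.11; 0.48 -0.6 0 0 0 0.11; 0.46 -0.61 0 0 0 0.11; 0.45 -0.62 0 0 0 0.11; 0.44 -0.63 0 0 0 0.11; 0.43 -0.63 0.01 0 0 0.11; 0.42 -0.64 0 0 0 0.11; 0.4 -0.65 0.01 0 0 0.11; 0.39 -0.66 0 0 0 0.11; 0.38 -0.67 0.01 0 0 0.11; 0.36 -0.67 0 0 0 0.11; 0.35 -0.68 0.01 0 0 0.11; 0.34 -0.69 0 0 0 0.11; 0.33 -0.69 0.01 0 0 0.11; 0.31 -0.7 0 0 0 0.11; 0.3 -0.71 0.01 0 0 0.11; 0.28 -0.71 0 0 0 0.12; 0.27 -0.72 0.01 0 0 0.11" --jaw 1

```text
clock: 4.1
ee_pos: [0.4498, -0.024, 0.3002]
eef_rot: [3.141, -0.001, -0.001]
force: [0.2, -0.0, 0.2]
opening: 0.0006
grip_force: 0.0
```

Run:
```python
from plan import *
s=env.read_state();print(s["ee_pos"],s["eef_rot"],s["joint_positions"].round(2),s["opening"])
p,r=tip(.59,-.025,.075)
rows([(p-r.apply([0,0,.1]),r)],step=.03,ang=8)
```

```text
[ 0.44982724 -0.02402604  0.3001503 ] [ 3.14145300e+00 -6.02935369e-04 -6.87630836e-04] [ 0.21  0.22 -0.29  2.03  0.08  0.9  -1.69] 0.0005777328511419413
CALL 0.05 0 0.43 0 0.71 0; 0 0 0.43 0 0.71 0; -0.05 0 0.43 0 0.72 0; -0.11 0.01 0.42 0 0.71 0; -0.16 0 0.4 0 0.72 0; -0.21 0.01 0.37 0 0.71 0; -0.25 0 0.35 0 0.72 0
```

Emit:
drive_tool --commands "0.05 0 0.43 0 0.71 0; 0 0 0.43 0 0.71 0; -0.05 0 0.43 0 0.72 0; -0.11 0.01 0.42 0 0.71 0; -0.16 0 0.4 0 0.72 0; -0.21 0.01 0.37 0 0.71 0; -0.25 0 0.35 0 0.72 0; 0 0 0 0 0 0; 0 0 0 0 0 0"

```text
clock: 5.22
ee_pos: [0.448, -0.0494, 0.2566]
eef_rot: [3.093, -0.537, 0.012]
force: [0.6, 0.4, -0.2]
opening: 0.0006
grip_force: 0.0
```

Run:
```python
from plan import *
s=env.read_state();print(s["ee_pos"],R.from_euler('xyz',s["eef_rot"]).apply([0,0,1]),s["joint_positions"].round(2))
p,r=tip(.59,-.025,.075); print(p-r.apply([0,0,.1]))
rows([(p,r)],step=.025)
c=cam("scene");cv2.imwrite("pics/s2.png",cv2.resize(c["image"][120:290,180:420,::-1],None,fx=3,fy=3))
```

```text
[ 0.44800647 -0.04943736  0.2565933 ] [ 0.51157775 -0.04249935 -0.8581853 ] [ 0.72  0.18 -0.79  2.39  1.15  0.2  -2.69]
[ 0.46436871 -0.025       0.18041717]
CALL 0.03 -0.11 0.6 0.03 0.27 0.01; 0 -0.11 0.6 0.03 0.28 0.01; -0.03 -0.11 0.6 0.03 0.27 0.02; -0.06 -0.1 0.59 0.04 0.28 0.01; -0.08 -0.1 0.59 0.03 0.27 0.02; -0.11 -0.1 0.59 0.04 0.28 0.01; -0.15 -0.09 0.59 0.03 0.27 0.02
```

View pics/s2.png

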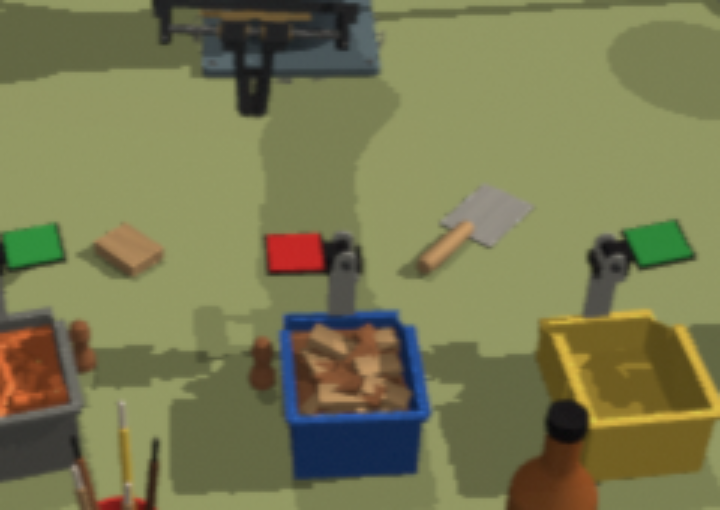

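The arm stopped at its limits (j4, j6 and j7) at about 31° of forward tilt. The picture shows it well clear of everything, with red flag at (295,253) and the yellow bin's green flag at (657,243). I'll switch to a sideways tilt, with the tool's natural yaw of 90°, and come in under the free edge from the flag's own side.

Run:
```python
from plan import *
rows([((.50,-.10,.32),tool(0,np.pi/2))],step=.03,ang=8)
```

```text
CALL 0.16 0.11 -0.05 0.22 -0.18 -0.73; 0.14 0.13 -0.06 0.22 -0.19 -0.73; 0.12 0.14 -0.07 0.22 -0.18 -0.73; 0.1 0.15 -0.08 0.22 -0.19 -0.73; 0.08 0.16 -0.09 0.22 -0.19 -0.73; 0.05 0.17 -0.1 0.22 -0.18 -0.73; 0.03 0.17 -0.11 0.22 -0.19 -0.73; 0.01 0.17 -0.12 0.21 -0.19 -0.73; -0.02 0.16 -0.12 0.21 -0.18 -0.73; -0.04 0.15 -0.13 0.22 -0.19 -0.73; -0.07 0.14 -0.13 0.21 -0.18 -0.73; -0.08 0.12 -0.13 0.22 -0.19 -0.73
```

Emit:
drive_tool --commands "0.16 0.11 -0.05 0.22 -0.18 -0.73; 0.14 0.13 -0.06 0.22 -0.19 -0.73; 0.12 0.14 -0.07 0.22 -0.18 -0.73; 0.1 0.15 -0.08 0.22 -0.19 -0.73; 0.08 0.16 -0.09 0.22 -0.19 -0.73; 0.05 0.17 -0.1 0.22 -0.18 -0.73; 0.03 0.17 -0.11 0.22 -0.19 -0.73; 0.01 0.17 -0.12 0.21 -0.19 -0.73; -0.02 0.16 -0.12 0.21 -0.18 -0.73; -0.04 0.15 -0.13 0.22 -0.19 -0.73; -0.07 0.14 -0.13 0.21 -0.18 -0.73; -0.08 0.12 -0.13 0.22 -0.19 -0.73"

```text
clock: 6.78
ee_pos: [0.4907, -0.102, 0.3144]
eef_rot: [3.12, -0.016, 1.476]
force: [0.7, -0.5, -1.0]
opening: 0.0002
grip_force: 0.0
```

Run:
```python
from plan import *
s=env.read_state();print(s["ee_pos"],R.from_euler('xyz',s["eef_rot"]).as_matrix().round(2),s["joint_positions"].round(2))
r=tool(40,np.pi/2);print(r.as_matrix().round(2))
rows([((.585,-.14,.25),r)],step=.03,ang=8)
```

```text
[ 0.49068378 -0.10204802  0.31443828] [[ 0.09  1.    0.02]
 [ 1.   -0.09  0.01]
 [ 0.02  0.02 -1.  ]] [ 1.06  0.55 -1.24  1.88  0.58  1.11 -0.49]
[[ 0.    1.    0.  ]
 [ 0.77 -0.    0.64]
 [ 0.64  0.   -0.77]]
CALL -0.15 0.48 0.33 0.06 0.78 -0.1; -0.2 0.48 0.3 0.06 0.78 -0.09; -0.25 0.48 0.27 0.06 0.78 -0.09; -0.29 0.48 0.22 0.07 0.79 -0.1; -0.32 0.47 0.18 0.06 0.78 -0.09
```

Emit:
drive_tool --commands "-0.15 0.48 0.33 0.06 0.78 -0.1; -0.2 0.48 0.3 0.06 0.78 -0.09; -0.25 0.48 0.27 0.06 0.78 -0.09; -0.29 0.48 0.22 0.07 0.79 -0.1; -0.32 0.47 0.18 0.06 0.78 -0.09; 0 0 0 0 0 0"

```text
clock: 7.52
ee_pos: [0.5848, -0.1419, 0.2459]
eef_rot: [-3.137, -0.701, 1.56]
force: [0.3, 0.2, -0.1]
opening: 0.0006
grip_force: 0.0
```

Run:
```python
from plan import *
s=env.read_state();print(s["ee_pos"],R.from_euler('xyz',s["eef_rot"]).as_matrix().round(2),s["joint_positions"].round(2))
```

```text
[ 0.58478501 -0.14185822  0.24590183] [[ 0.01  1.    0.  ]
 [ 0.76 -0.01  0.65]
 [ 0.65 -0.   -0.76]] [ 1.12  1.08 -1.23  1.54  0.31  1.19 -0.02]
```

```bash
cat > sweep.py <<'E'
from plan import *
def pts(P,side,path,tilt=40,yaw=np.pi/2):
    # side=-1: flag starts at -y (blue). tool points toward -side
    r=tool(-side*tilt,yaw)
    return [(np.array([P[0],P[1]+side*s/1000,.125+dz/1000])-r.apply([0,0,.064]),r) for s,dz in path]
A=[(56,-43)]
UP=[(56,-20),(56,0),(45,20),(30,30),(15,33),(0,36)]
DN=[(-20,36),(-38,28),(-45,15),(-50,8)]
E
python3 - <<'E'
from sweep import *
w=pts((.585,.030),-1,A); p,r=w[0]
print(p)
st=rows([(p-r.apply([0,0,.09]),r),(p,r)],step=.02)
print("UP");rows(pts((.585,.030),-1,UP),step=.010,start=st)
E
```

```text
[ 0.585      -0.06713841  0.13102684]
CALL -0.14 0 0.38 0.01 -0.01 -0.02; -0.14 0 0.38 0 0 -0.01; -0.14 0.01 0.39 0.01 -0.01 -0.02; 0 0 0.45 0 0 0; 0 0 0.45 0 0 0; 0 0 0.45 0 0 0; 0 0 0.45 0 0 0; 0 0 0.45 0 0 0
UP
CALL 0.12 0 -0.15 0 0 0; 0.13 0 -0.15 0 0 0; 0.12 0 -0.14 0 0 0; 0.11 0 -0.13 0 0 0; 0.11 0 -0.13 0 0 0; 0.1 0 -0.12 0 0 0; 0.18 0 -0.07 0 0 0; 0.18 0 -0.07 0 0 0; 0.18 0 -0.07 0 0 0; 0.22 0 0.02 0 0 0; 0.22 0 0.03 0 0 0; 0.17 0 0.09 0 0 0; 0.17 0 0.09 0 0 0; 0.17 0 0.09 0 0 0; 0.17 0 0.1 0 0 0
```

Emit:
drive_tool --commands "-0.14 0 0.38 0.01 -0.01 -0.02; -0.14 0 0.38 0 0 -0.01; -0.14 0.01 0.39 0.01 -0.01 -0.02; 0 0 0.45 0 0 0; 0 0 0.45 0 0 0; 0 0 0.45 0 0 0; 0 0 0.45 0 0 0; 0 0 0.45 0 0 0; 0 0 0 0 0 0"

```text
clock: 8.65
ee_pos: [0.5845, -0.0668, 0.1349]
eef_rot: [3.135, -0.695, 1.577]
force: [-0.6, -0.7, 0.8]
opening: 0.0003
grip_force: 0.0
```

Run:
```python
from plan import *
s=env.read_state();print(s["joint_positions"].round(2))
c=cam("scene");cv2.imwrite("pics/s3.png",cv2.resize(c["image"][130:290,200:400,::-1],None,fx=3.5,fy=3.5))
```

```text
[ 1.01  1.18 -1.14  1.66  0.4   0.95 -0.06]
```

View pics/s3.png

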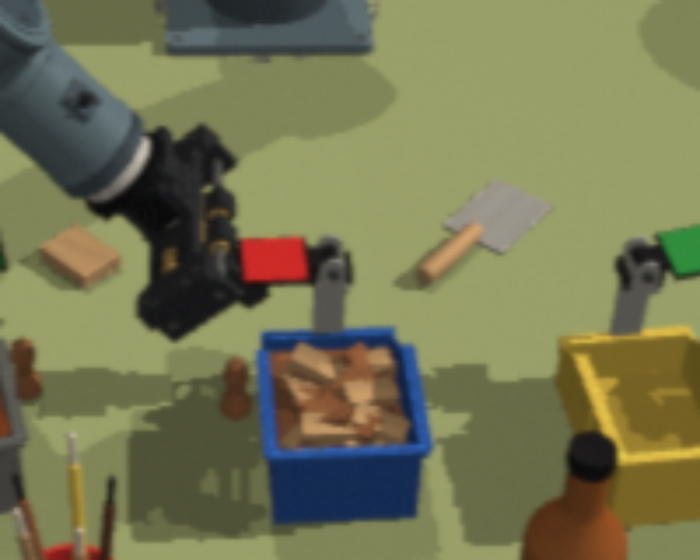

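The fingers are under the blue flag: its red plate at (275,260) overlaps the tips, and the stamp at (236,388) and the bin are clear. Now the lift.

Emit:
drive_tool --commands "0.12 0 -0.15 0 0 0; 0.13 0 -0.15 0 0 0; 0.12 0 -0.14 0 0 0; 0.11 0 -0.13 0 0 0; 0.11 0 -0.13 0 0 0; 0.1 0 -0.12 0 0 0; 0.18 0 -0.07 0 0 0; 0.18 0 -0.07 0 0 0; 0.18 0 -0.07 0 0 0; 0.22 0 0.02 0 0 0; 0.22 0 0.03 0 0 0; 0.17 0 0.09 0 0 0; 0.17 0 0.09 0 0 0; 0.17 0 0.09 0 0 0; 0.17 0 0.1 0 0 0"

```text
clock: 10.58
ee_pos: [0.5846, -0.011, 0.2147]
eef_rot: [3.133, -0.695, 1.577]
force: [0.2, 0.4, -0.3]
opening: 0.0002
grip_force: 0.3
```

Run:
```python
from sweep import *
s=env.read_state();print(s["joint_positions"].round(2),pts((.585,.030),-1,UP)[-1][0])
rows(pts((.585,.030),-1,DN),step=.010)
c=cam("scene");cv2.imwrite("pics/s4.png",cv2.resize(c["image"][130:290,200:400,::-1],None,fx=3.5,fy=3.5))
```

```text
[ 0.97  1.05 -1.2   1.7   0.31  0.94 -0.14] [ 0.585      -0.01113841  0.21002684]
CALL 0.1 0 0.14 0.01 0.01 0.01; 0.1 0.01 0.13 0.01 0.01 0.01; 0.11 0 0.14 0.01 0 0.01; 0.11 0 0.22 0 0 0; 0.1 0 0.22 0 0 0; -0.04 0 0.18 0 0 0; -0.03 0 0.18 0 0 0; -0.02 0 0.22 0 0 0
```

View pics/s4.png

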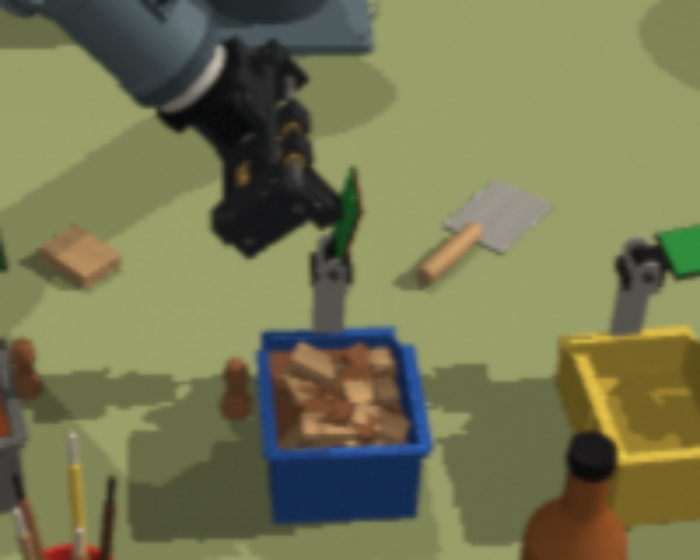

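The flag is just past upright, with its green face showing at (347,215). I'll carry on over.

Emit:
drive_tool --commands "0.1 0 0.14 0.01 0.01 0.01; 0.1 0.01 0.13 0.01 0.01 0.01; 0.11 0 0.14 0.01 0 0.01; 0.11 0 0.22 0 0 0; 0.1 0 0.22 0 0 0; -0.04 0 0.18 0 0 0; -0.03 0 0.18 0 0 0; -0.02 0 0.22 0 0 0; 0 0 0 0 0 0"

```text
clock: 11.75
ee_pos: [0.5856, 0.038, 0.1827]
eef_rot: [-3.141, -0.698, 1.569]
force: [-3.0, -5.5, 8.2]
opening: 0.0005
grip_force: 4.4
```

Run:
```python
from sweep import *
p,r=pts((.585,.030),-1,DN)[-1]; print(p)
c=cam("top")
for d in env.cut_out("blue_flag",c)[:1]:
    v,u=np.nonzero(d["pixels"]); P=toworld(c,u,v,c["z_map"][v,u]); print(d["score"],P[::20].round(3))
```

```text
[0.585      0.03886159 0.18202684]
0.52 [[0.615 0.093 0.128]
 [0.61  0.103 0.124]
 [0.603 0.096 0.126]
 [0.591 0.099 0.126]
 [0.579 0.099 0.128]
 [0.573 0.073 0.126]
 [0.566 0.093 0.131]
 [0.564 0.079 0.128]
 [0.56  0.061 0.129]]
```

Blue is flat, with an 8 N press on the stop and the plate at z≈0.127. Next I retract and go round to yellow's left side.

Run:
```python
from sweep import *
s=env.read_state(); p=np.array(s["ee_pos"]); r=R.from_euler('xyz',s["eef_rot"])
P=(.590,.272); q,t=pts(P,1,[(58,-29)])[0]; print(q)
rows([(p-r.apply([0,0,.12]),r),((.56,.15,.36),tool(0,np.pi/2)),(q-t.apply([0,0,.10]),t)],step=.03,ang=8)
```

```text
[0.59       0.37113841 0.14502684]
CALL 0 0 -0.75 0 0 0; 0 0 -0.75 0 0 0; 0 0 -0.75 0 0 0; 0 0 -0.75 0 0 0; 0.71 -0.09 0.2 0 -0.57 0; 0.73 -0.09 0.13 0 -0.57 0; 0.74 -0.09 0.06 0 -0.57 0; 0.74 -0.09 -0.02 0 -0.57 0; 0.74 -0.09 -0.09 0 -0.57 0; 0.72 -0.1 -0.17 0 -0.58 0; 0.7 -0.09 -0.23 0 -0.57 -0.01; 0.65 0.07 0.31 0 -0.36 0; 0.67 0.07 0.27 0 -0.36 0; 0.68 0.07 0.23 0 -0.36 0; 0.7 0.07 0.19 0 -0.37 0; 0.71 0.07 0.14 0 -0.36 0; 0.71 0.07 0.1 0 -0.37 0; 0.72 0.07 0.05 0 -0.36 0; 0.72 0.07 0.01 0 -0.37 0; 0.72 0.06 -0.04 0 -0.36 0
CALL 0.71 0.07 -0.09 0 -0.37 0; 0.71 0.06 -0.13 0 -0.36 0
```

Emit:
drive_tool --commands "0 0 -0.75 0 0 0; 0 0 -0.75 0 0 0; 0 0 -0.75 0 0 0; 0 0 -0.75 0 0 0; 0.71 -0.09 0.2 0 -0.57 0; 0.73 -0.09 0.13 0 -0.57 0; 0.74 -0.09 0.06 0 -0.57 0; 0.74 -0.09 -0.02 0 -0.57 0; 0.74 -0.09 -0.09 0 -0.57 0; 0.72 -0.1 -0.17 0 -0.58 0; 0.7 -0.09 -0.23 0 -0.57 -0.01; 0.65 0.07 0.31 0 -0.36 0; 0.67 0.07 0.27 0 -0.36 0; 0.68 0.07 0.23 0 -0.36 0; 0.7 0.07 0.19 0 -0.37 0; 0.71 0.07 0.14 0 -0.36 0; 0.71 0.07 0.1 0 -0.37 0; 0.72 0.07 0.05 0 -0.36 0; 0.72 0.07 0.01 0 -0.37 0; 0.72 0.06 -0.04 0 -0.36 0"

```text
clock: 14.35
ee_pos: [0.5838, 0.385, 0.2449]
eef_rot: [-3.141, 0.573, 1.574]
force: [0.6, 0.7, 0.1]
opening: 0.0004
grip_force: 0.0
```

Emit:
drive_tool --commands "0.71 0.07 -0.09 0 -0.37 0; 0.71 0.06 -0.13 0 -0.36 0; 0 0 0 0 0 0; 0 0 0 0 0 0"

```text
clock: 14.85
ee_pos: [0.5895, 0.4352, 0.2211]
eef_rot: [3.142, 0.698, 1.572]
force: [-0.8, -0.9, 1.1]
opening: 0.0004
grip_force: 0.0
```

Run:
```python
from sweep import *
s=env.read_state(); print(s["joint_positions"].round(2))
P=(.590,.272); q,t=pts(P,1,[(58,-29)])[0]
print(q-t.apply([0,0,.1]),R.from_euler('xyz',s["eef_rot"]).as_matrix().round(2))
rows([(q-t.apply([0,0,.06]),t),(q,t)],step=.02)
c=cam("top"); save(c,"t5.png")
for l in("yellow_flag","blue_flag","walnut_tub"):
  for d in env.cut_out(l,c)[:1]:
    v,u=np.nonzero(d["pixels"]); Q=toworld(c,u,v,c["z_map"][v,u]); print(l,d["score"],Q[::50].round(3).tolist(),Q.min(0),Q.max(0))
```

```text
[-0.61  1.1  -0.59  0.92  0.86  1.87 -1.1 ]
[0.59       0.43541717 0.22163129] [[-0.    1.    0.  ]
 [ 0.77  0.   -0.64]
 [-0.64  0.   -0.77]]
CALL 0 0.01 0.49 0 0 0; 0 0 0.5 0 0 0; 0 0 0.5 0 0 0; 0 0 0.5 0 0 0; 0 0 0.5 0 0 0
yellow_flag 0.65 [[0.621, 0.317, 0.134], [0.611, 0.329, 0.142], [0.607, 0.305, 0.133], [0.6, 0.319, 0.135], [0.594, 0.335, 0.139], [0.592, 0.273, 0.132], [0.586, 0.29, 0.133], [0.58, 0.297, 0.13], [0.57, 0.332, 0.138], [0.591, 0.339, -0.0]] [ 0.56414995  0.26743279 -0.00546202] [0.62300221 0.38506761 0.14343471]
blue_flag 0.93 [[0.645, 0.11, -0.001], [0.608, 0.061, 0.127], [0.602, 0.041, 0.128], [0.596, 0.055, 0.126], [0.591, 0.073, 0.126], [0.584, 0.09, 0.131], [0.605, 0.117, -0.0], [0.573, 0.099, 0.129], [0.566, 0.07, 0.129]] [ 0.34220439  0.00147081 -0.00137942] [0.64541292 0.11679184 1.26903811]
walnut_tub 0.92 [[0.644, 0.469, 0.098], [0.621, 0.428, 0.047], [0.598, 0.424, 0.065], [0.586, 0.425, 0.095], [0.579, 0.441, 0.099], [0.574, 0.457, 0.095], [0.568, 0.46, 0.093], [0.562, 0.444, 0.096], [0.556, 0.463, 0.076]] [ 0.34220439  0.00147081 -0.00120914] [0.66831224 0.48701208 1.26903811]
```

View pics/t5.png

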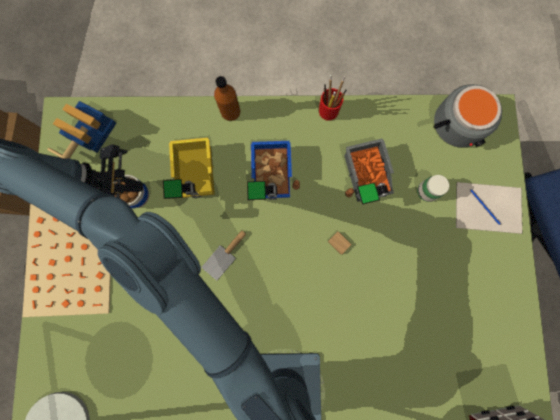

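The top view shows blue's flag green-up at (257,191), and the hand left of yellow over the tub at (130,190), clear above it. Approaching yellow.

Emit:
drive_tool --commands "0 0.01 0.5 0 0 0; 0 0 0.5 0 0 0; 0 0 0.5 0 0 0; 0 0 0.5 0 0 0; 0 0 0.5 0 0 0; 0 0 0 0 0 0"

```text
clock: 15.8
ee_pos: [0.5899, 0.3695, 0.1437]
eef_rot: [-3.14, 0.7, 1.572]
force: [0.2, 0.5, 0.1]
opening: 0.0002
grip_force: 0.0
```

Run:
```python
from sweep import *
s=env.read_state(); print(s["joint_positions"].round(2))
rows(pts((.590,.272),1,[(57,0)]+UP[2:]),step=.010)
c=cam("scene");cv2.imwrite("pics/s6.png",cv2.resize(c["image"][140:280,330:490,::-1],None,fx=4,fy=4))
```

```text
[-0.51  1.11 -0.58  1.12  0.89  1.71 -1.17]
CALL -0.12 0 -0.15 0 0 0; -0.12 0 -0.15 0 0 0; -0.12 0 -0.15 0 0.01 0; -0.12 0 -0.14 -0.01 0 0.01; -0.18 0 -0.06 0 0 0; -0.18 0 -0.07 0 0 0; -0.19 0 -0.06 0 0 0; -0.22 0 0.02 0 0 0; -0.23 0 0.03 0 0 0; -0.17 0 0.09 0 0 0; -0.16 0 0.09 0 0 0; -0.17 0 0.09 0 0 0; -0.17 0 0.1 0 0 0
```

View pics/s6.png

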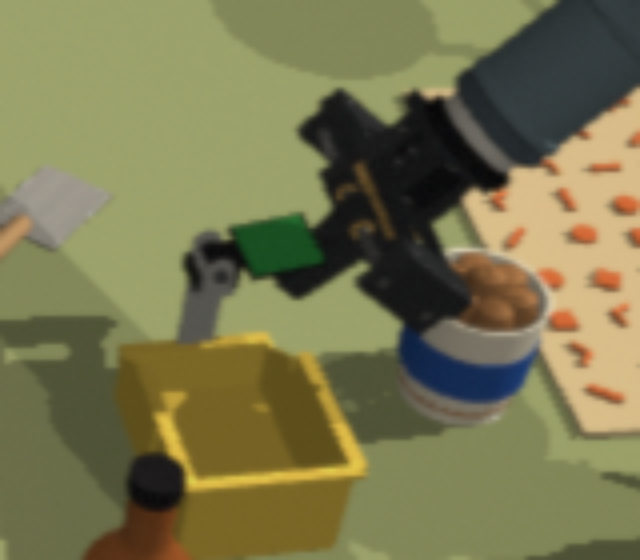

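The tips are under the yellow flag, which shows at (278,245). The body is close to the tub at (440,310) but the force reads about zero. Lifting.

Emit:
drive_tool --commands "-0.12 0 -0.15 0 0 0; -0.12 0 -0.15 0 0 0; -0.12 0 -0.15 0 0.01 0; -0.12 0 -0.14 -0.01 0 0.01; -0.18 0 -0.06 0 0 0; -0.18 0 -0.07 0 0 0; -0.19 0 -0.06 0 0 0; -0.22 0 0.02 0 0 0; -0.23 0 0.03 0 0 0; -0.17 0 0.09 0 0 0; -0.16 0 0.09 0 0 0; -0.17 0 0.09 0 0 0; -0.17 0 0.1 0 0 0"

```text
clock: 17.48
ee_pos: [0.5895, 0.3143, 0.2105]
eef_rot: [3.14, 0.697, 1.571]
force: [0.4, 1.2, -0.9]
opening: 0.0001
grip_force: 0.3
```

Run:
```python
from sweep import *
print(pts((.590,.272),1,UP)[-1][0])
rows(pts((.590,.272),1,DN),step=.010)
c=cam("scene");cv2.imwrite("pics/s7.png",cv2.resize(c["image"][140:280,330:490,::-1],None,fx=4,fy=4))
```

```text
[0.59       0.31313841 0.21002684]
CALL -0.13 0 0.12 0 0 0; -0.13 0.01 0.11 0.01 0 0; -0.14 0 0.12 0 -0.01 0; -0.11 0 0.22 0 0 0; -0.1 0 0.22 0 0 0; 0.04 0 0.18 0 0 0; 0.03 0 0.18 0 0 0; 0.02 0 0.22 0 0 0
```

View pics/s7.png

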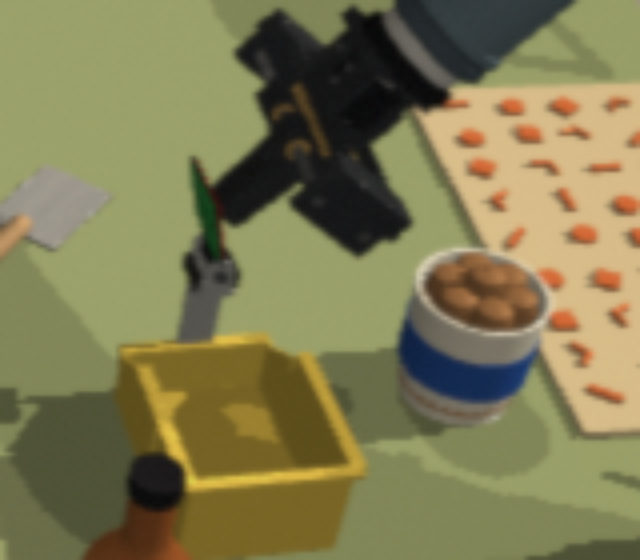

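The yellow flag is upright at (205,205) and the tub hasn't moved. Over and down.

Emit:
drive_tool --commands "-0.13 0 0.12 0 0 0; -0.13 0.01 0.11 0.01 0 0; -0.14 0 0.12 0 -0.01 0; -0.11 0 0.22 0 0 0; -0.1 0 0.22 0 0 0; 0.04 0 0.18 0 0 0; 0.03 0 0.18 0 0 0; 0.02 0 0.22 0 0 0; 0 0 0 0 0 0"

```text
clock: 18.65
ee_pos: [0.5899, 0.265, 0.183]
eef_rot: [3.14, 0.696, 1.571]
force: [-0.9, 3.4, 6.6]
opening: 0.0003
grip_force: 3.4
```

Emit:
drive_tool --commands "0 0 -0.5 0 0 0; 0 0 -0.75 0 0 0; 0 0 -0.75 0 0 0; 0 0 -0.75 0 0 0; 0 0 -0.75 0 0 0; 0 0 0 0 0 0"

```text
clock: 19.4
ee_pos: [0.5894, 0.3563, 0.2908]
eef_rot: [3.139, 0.695, 1.572]
force: [0.3, -0.1, -0.5]
opening: 0.0006
grip_force: 0.0
```

Run:
```python
from h import *
c=cam("top")
ims=[c["image"][130:230,110:400]]
for l in("yellow_flag","blue_flag","grey_flag"):
  for d in env.cut_out(l,c)[:1]:
    v,u=np.nonzero(cv2.erode(d["pixels"].astype(np.uint8),np.ones((3,3)))); z=c["z_map"][v,u]; Q=toworld(c,u,v,z); Q=Q[(Q[:,2]>.1)&(Q[:,2]<.2)]
    a=np.polyfit(Q[:,1],Q[:,2],1); print(l,d["score"],"slope",a[0].round(3),"z",np.median(Q[:,2]).round(4),Q[:,1].min(),Q[:,1].max())
c=cam("scene"); ims.append(c["image"][170:270,80:490])
W=800
cv2.imwrite("pics/f8.png",np.vstack([cv2.resize(i,(W,int(W*i.shape[0]/i.shape[1])))for i in ims])[:,:,::-1])
print(env.read_state()["clock"],env.read_state()["force"])
```

```text
yellow_flag 0.92 slope 0.01 z 0.1286 0.2036006205366189 0.2741599122078496
blue_flag 0.93 slope -0.014 z 0.129 0.028807158531950188 0.09938064113971906
grey_flag 0.78 slope 0.026 z 0.1295 -0.2959212260448302 -0.22474476989958642
19.65 [ 0.34703877  1.63132067 -0.15467069]
```

View pics/f8.png

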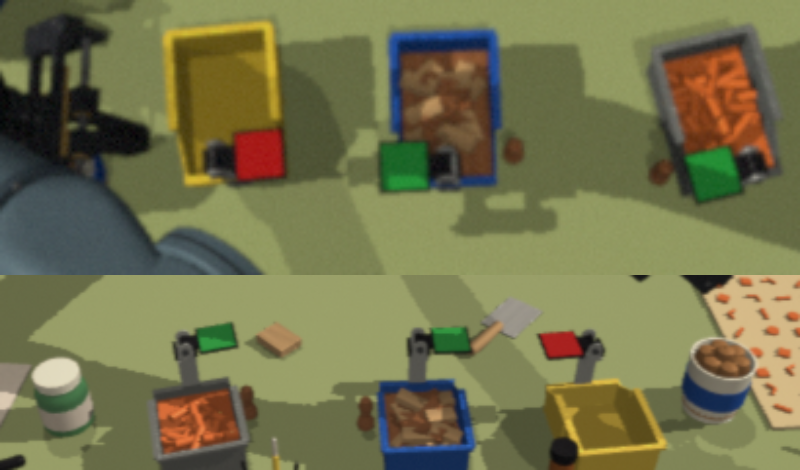

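The picture shows yellow red-up at (258,155), blue green-up at (405,165) and grey unchanged at (715,175). All three are flat within about 0.03 rad, the bystanders stand where they were, and the robot is clear. Handing in.

```bash
python3 -c "
from workcell import env
print(env.finish_job())"
```

```text
the job is handed in; nothing more can be done
None
```

The yellow bin's flag now lies flat with red up and the blue bin's lies flat with green up; grey's flag and the other items look untouched, and I handed the job in at about 20 s (the hand-in returned no verdict).

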